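# Set the heel stop to the blue block

## Robot

A 6-joint arm with a two-finger parallel gripper is mounted at the origin on the work surface. World frame = base frame: x ahead of the robot, y to its left, z up, the work surface at z = 0. Lengths are in m, angles in rad, forces in N, time in s.
With the tool pointing down it reaches from about 0.325 to 0.775 m from the base axis. Payload 9.3 kg.
Tool frame: the origin (TCP) lies on the centre line of the jaws, within the pads' length; the fingertips stand 22 mm ahead of it and the grasp point (between the pads) lies 3 mm ahead of it; x points along the fingers, y is the direction in which the jaws open and shut, and the axes are right-handed (so a half turn about x gives the same grasp; the last joint's range is limited). The gripper opens to 85 mm and grips with 20 to 120 N. Pads are 22 mm wide; open, the fingers measure 114 mm over their backs; the gripper's body (76 mm by 85 mm) begins 54 mm behind the grasp point. The pads swing forward as they close: fully open they stand 13 mm farther back than shut.
Start: joints at [-1.294, 0.259, 0.021, 1.334, 0, 1.418], TCP at [0.229, -0.5, 0.253] pointing down, gripper open.
Joint ranges: [-3.04, 3.04], [-0.91, 1.82], [-1.04, 1.36], [-1.92, 1.95], [-1.52, 1.45], [-3.14, 3.14]. Speed limits (rad/s): [2.22, 2.22, 2.79, 3.14, 3.14, 3.14].

## Interface

Orientations are given as a rotation vector (axis times angle).
In Python, from plant import bot, imaging, order gives the robot as it stands.
- The arm moves only by the tool step_arm, never from a script. Its argument "moves" is a list of rows, each an object of numbers: "tx", "ty", "tz": the shift along the tool's x, y, z in cm; "wx", "wy", "wz": the turn, a rotation vector about the tool's x, y, z in degrees; "gripper": the finger opening in cm, from 0 to 8.54. A call has 1 to 8 rows; each row is the pose to reach, as a shift and turn from the pose commanded when the call began, along the tool's axes at that moment; what a row does not reach only later rows make up. A row lasts 1/8 s, in which the tool goes at most 62.5 mm and 10.7 degrees, less where a joint would pass 70% of its speed; a pose out of reach is approached as far as the arm can. A call with a gripper value outside its range is refused whole. The fingers move at their own pace and stop on an object; the grip force is fixed at half the most. Time passes only in rows, so rows that repeat a pose let the fingers close. It gives the time, the measured TCP pose, the force and the opening at its end, in the units of the state.
- bot.get_obs(): the state, without advancing time (a new reading comes with each control period).
- imaging.read_camera(name): name is "scene" or "top" or "wrist"; returns a dict with "pixels" (480x640x3 uint8, red, green, blue), "K" (3x3 intrinsics, pixels), "distortion" ([k1, k2, p1, p2, k3] as OpenCV has them; the pictures are not rectified), "extrinsics" (4x4, takes a point from world to camera coordinates); the wrist camera has in their place "T_tool_cam" (4x4, takes a point from camera to tool coordinates, whose origin is the TCP and whose axes are the tool frame's). Camera axes: x right, y down, z forward; pixel columns grow to the right and rows downward; lengths in m; the calibration is good to about 2 mm. A picture is of the moment at which its call begins: read the wrist's pose just before it. There is no depth.
- order.job_done(): hands the job in, once; it reports no verdict.
The state is a dict: "time": time; "joints": joint angles; "qvel": joint speeds; "effort": joint torques, N m; "tool_pos": TCP position; "orientation": TCP orientation; "force": force on the tool from outside, world axes, zero at the start; "ft_torque": the same for the moment, N m; "finger_gap": opening from 0.0 (shut) to 1.0 (fully open).
Only numpy, scipy, OpenCV 4.12 (cv2) and the standard library are available. Lean on these libraries where they do the work, as an engineer would, in place of code of your own. Each camera call takes 0.05 s, during which the arm holds its last target. There are 200 camera calls.

## Task

Put the blue setting block flat on the bench beneath the raised orange foot of the heel-stop stand. Then turn the red T-handle driver clockwise (seen from above) until its crossbar lies in line with the stand's arm, so that the foot rests lightly on the blue block and it would just drag. Leave the block there, let go, and leave the yellow and red blocks alone.

Things in the scene. Friction and masses are not known exactly. Their poses are not given: they have to be found in the camera images.
- stand: Green heel-stop stand, fixed to the bench. Origin on the bench straight below the foot, on the vertical screw axis. y runs along the arm from screw to post; x is square to it, roughly away from the robot. Base 120 (x) by 130 mm, 14 high, at y 60 to 190 mm; post at y 125; arm 32 wide, y -12 to 143, underside 75 and top 95 mm up. The bench under the foot is bare for y below 60 mm.
- foot_under (a point): Centre of the underside of the orange foot, a disc 22 mm across at the screw's lower end, straight above the stand's origin. 43 mm above the bench at driver value 0, sinking 10 mm per rad (steep quick-set thread), so 39 to 42 mm up at the start. Sprung: about 1 N when it first touches, then 0.3 N more per mm, 14 mm of give.
- crossbar (a point): Centre of the red crossbar of the T-handle driver, which stands in the screw on the same vertical axis, 140 mm above the bench, and keeps its height as it turns. Bar 64 mm long (this point's x axis), 14 wide (y), 18 high (z), on a 9 mm shank.
- driver (a joint): Turn of the driver, rad, growing clockwise seen from above, which lowers the foot. At 0 the crossbar lies square to the arm (along the stand's x); at 1.57 in line with it. Starts at 0.1 to 0.4. The foot meets the 30 mm blue block at 1.30; in line it presses with about 2 N. Stiff (0.06 N m), stays where left; limits 0 and 2.4.
- blue_center (a point): centre of the blue setting block, a loose bar 200 mm long (its x axis), 36 mm wide (y), 30 mm high (z), 0.1 to 0.2 kg, the same both ways round; lies flat on the bench, so its centre is 15 mm up.
- yellow_center (a point): centre of the yellow block, 200 by 36 by 22 mm high, axes as the blue one. Not to be used.
- red_center (a point): centre of the red block, 200 by 36 by 38 mm high, axes as the blue one. Not to be used.

How it is judged:
By the outcome, as a careful person would: the job done as asked, in the order asked, and still so for the second after the job is handed in, with the robot touching nothing.
It also fails if it takes over 46 s, if anything falls off the work surface, if the arm or the gripper's body presses on something with over 40 N, if the wrist force passes 120 N, or if a joint passes its speed limit or range.

## Working session

There is one attempt and no reset: what is moved stays moved. The work goes in short steps, Python scripts to look and compute and a tool call to move; the robot and the scene stay as the last step left them, time stands still between calls to the robot, and variables do not carry over. Pictures are saved under pics/ and viewed, about 8 in all and at most 12, crops included, and the job is handed in when it is done.

Besides the shell and the picture viewer there is one more tool, called after "Emit:" by a JSON object that holds its "op" and its "data", one argument or row to a line. step_arm: Moves the arm, as the interface text tells. Its arguments: {"type":"object","properties":{"moves":{"type":"array"}},"required":["moves"]}

```bash
mkdir -p pics; python3 - <<'E'
from plant import bot, imaging
import cv2, pickle
o=bot.get_obs(); print(o)
for n in ("scene","top"):
    c=imaging.read_camera(n); pickle.dump(c,open(f"pics/{n}0.pkl","wb"))
    cv2.imwrite(f"pics/{n}0.png",c["pixels"][:,:,::-1]); print(n,c["K"],c["distortion"],c["extrinsics"])
E
```

```text
{'time': 0.0, 'joints': array([-1.29357846e+00,  2.59201476e-01,  2.07698079e-02,  1.33369365e+00,
        2.60058614e-05,  1.41822165e+00]), 'qvel': array([ 6.03070167e-04, -2.95057314e-04, -2.79797014e-04,  5.37273342e-05,
       -9.83643077e-04,  7.86204244e-04]), 'effort': array([-2.70996384e-05, -5.55638337e+01,  3.44528425e+01,  1.37122531e-02,
       -3.35127452e-04,  5.23163209e-06]), 'tool_pos': array([ 0.22912278, -0.49973513,  0.25266427]), 'orientation': array([ 1.98435188,  0.4344789 , -1.98446728]), 'force': array([ 0.02076725,  0.24836247, -0.02901762]), 'ft_torque': array([ 0.00112301, -0.05813076, -0.04619137]), 'finger_gap': 1.0010089040089838}
scene [[566.69473724   0.         323.82218804]
 [  0.         566.69473724 242.95191529]
 [  0.           0.           1.        ]] [-0.10454948  0.          0.          0.          0.        ] [[ 0.78636617  0.61766413  0.01092075 -0.38882676]
 [ 0.47469718 -0.59284889 -0.65053269 -0.22906922]
 [-0.39533635  0.51674095 -0.75939974  1.26580697]
 [ 0.          0.          0.          1.        ]]
top [[452.93774954   0.         311.46782905]
 [  0.         452.93774954 238.59603947]
 [  0.           0.           1.        ]] [-0.10105546  0.          0.          0.          0.        ] [[ 0.01881647 -0.99897888  0.04107477 -0.08601221]
 [-0.99265847 -0.02357515 -0.11863125  0.56652261]
 [ 0.11947845 -0.038541   -0.99208845  0.76335182]
 [ 0.          0.          0.          1.        ]]
```

View pics/scene0.png

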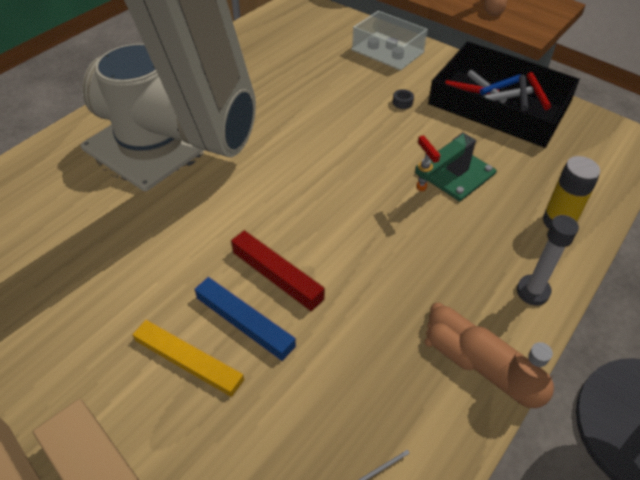

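View pics/top0.png

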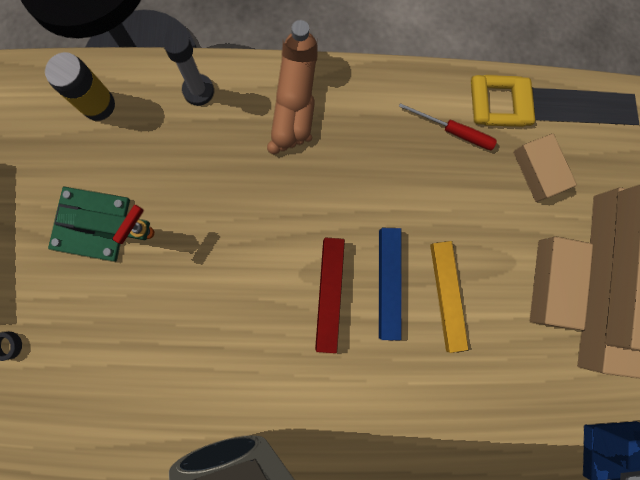

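The top view shows the stand at left (base about (50–131, 187–260), crossbar near (128,225)), with red, blue and yellow bars at columns 330, 390 and 450. The scene view agrees. I'll fit the blue block and zoom in on the stand.

```bash
cat > h.py <<'E'
import numpy as np, cv2, pickle
from scipy.optimize import minimize
def load(n): return pickle.load(open(f"pics/{n}.pkl","rb"))
def proj(P,c):
    E=c["extrinsics"]; r=cv2.Rodrigues(E[:3,:3])[0]
    return cv2.projectPoints(np.asarray(P,float).reshape(-1,3),r,E[:3,3],c["K"],c["distortion"])[0][:,0]
def box(cx,cy,yaw,x0,x1,y0,y1,z0,z1):
    P=np.array([[x,y,z] for x in(x0,x1) for y in(y0,y1) for z in(z0,z1)])
    R=np.array([[np.cos(yaw),-np.sin(yaw),0],[np.sin(yaw),np.cos(yaw),0],[0,0,1]])
    return P@R.T+[cx,cy,0]
def sil(Ps,c,S=4):
    m=np.zeros((480*2,640*2),np.uint8)
    for P in Ps:
        h=cv2.convexHull(((proj(P,c)+.5)*2*16-8).astype(np.int32)); cv2.fillConvexPoly(m,h,1,cv2.LINE_8,4)
    return cv2.resize(m.astype(np.float32),(640,480),interpolation=cv2.INTER_AREA)
def mask(c,col):
    h=cv2.cvtColor(c["pixels"],cv2.COLOR_RGB2HSV).astype(int); H,S,V=h[...,0],h[...,1],h[...,2]
    return {"blue":(H>95)&(H<130)&(S>120),"yellow":(H>19)&(H<30)&(S>200)&(V>120),
      "red":((H<5)|(H>174))&(S>160),"green":(H>60)&(H<90)&(S>80)}[col].astype(np.uint8)
def comp(m,uv):
    n,l=cv2.connectedComponents(m); return (l==l[uv[1],uv[0]]).astype(np.float32)
def fit(f,p0,ms,sp):
    # f(p)->list of boxes ; ms list of (cam,mask)
    cost=lambda p: sum(np.abs(sil(f(p),c)-m).sum()/m.sum() for c,m in ms)
    p=np.array(p0,float)
    for k in (1,.4,.15):
        s=np.vstack([p]+[p+k*np.eye(len(p))[i]*sp[i] for i in range(len(p))])
        r=minimize(cost,p,method="Nelder-Mead",options=dict(initial_simplex=s,maxiter=150)); p=r.x
    return p,r.fun
def ray(uv,c,z):
    q=cv2.undistortPoints(np.array([[uv]],float),c["K"],c["distortion"])[0,0]
    E=c["extrinsics"]; d=E[:3,:3].T@[*q,1]; o=-E[:3,:3].T@E[:3,3]; return o+d*(z-o[2])/d[2]
E
python3 - <<'E'
from h import *
s,t=load("scene0"),load("top0")
for col,uvt,uvs,h in(("blue",(390,284),(245,320),.03),("red",(331,295),(280,272),.038),("yellow",(450,297),(190,360),.022)):
    g=ray(uvt,t,h)[:2]
    mt,ms=comp(mask(t,col),uvt),comp(mask(s,col),uvs)
    f=lambda p:[box(*p,-.1,.1,-.018,.018,0,h)]
    for M in([(t,mt)],[(s,ms)],[(t,mt),(s,ms)]):
        print(col,mt.sum(),ms.sum(),*fit(f,[*g,0],M,[.02,.02,.1]))
print([ray(u,t,.014).round(3) for u in((64,187),(131,193),(117,260),(49,249))])
a=cv2.resize(t["pixels"][165:275,40:170],None,fx=5,fy=5,interpolation=cv2.INTER_CUBIC)
b=cv2.resize(s["pixels"][125:215,400:505],None,fx=5,fy=5,interpolation=cv2.INTER_CUBIC)
cv2.imwrite("pics/st.png",a[:,:,::-1]); cv2.imwrite("pics/ss.png",b[:,:,::-1])
E
```

```text
blue 2449.0 2570.0 [ 0.49288395 -0.21835785  0.00412369] 0.07441812753677368
blue 2449.0 2570.0 [ 0.49268272 -0.21625778 -0.01809694] 0.19270427525043488
blue 2449.0 2570.0 [ 0.49138452 -0.21762062 -0.00797319] 0.2896043658256531
red 2400.0 2459.0 [ 0.47013893 -0.10809621 -0.0530548 ] 0.07645833492279053
red 2400.0 2459.0 [ 0.46803379 -0.10813265 -0.08324166] 0.20882472395896912
red 2400.0 2459.0 [ 0.47061501 -0.10833308 -0.064508  ] 0.3006948232650757
yellow 307144.0 2390.0 [ 0.24680691 -0.37946643 -0.25511433] 0.9908902645111084
yellow 307144.0 2390.0 [ 0.46936547 -0.32706723  0.12456374] 0.30177825689315796
yellow 307144.0 2390.0 [ 0.4698737  -0.32676028  0.12022066] 1.2905185222625732
[array([0.656, 0.387, 0.014]), array([0.647, 0.258, 0.014]), array([0.524, 0.276, 0.014]), array([0.54 , 0.405, 0.014])]
```

View pics/st.png

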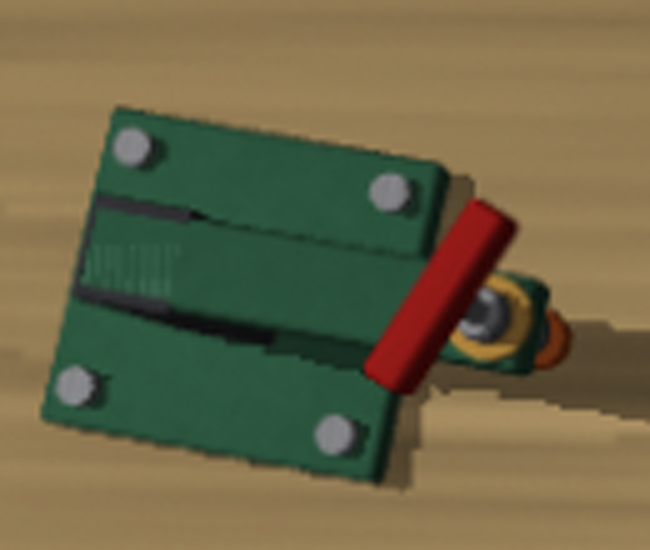

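View pics/ss.png

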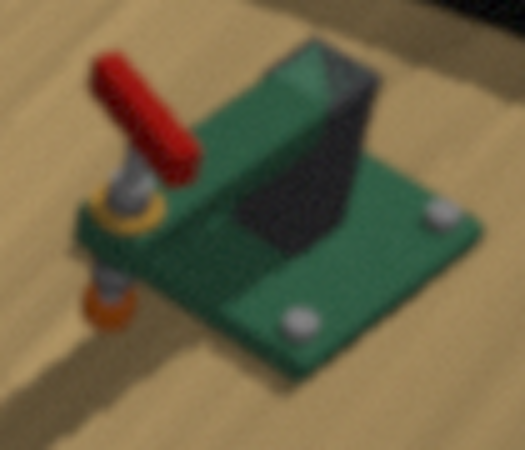

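The crops show the base corners, the arm tip and the crossbar clearly, with the orange foot under the arm tip. Next I'll fit the stand pose and crossbar from these corners and the red mask.

```bash
python3 - <<'E'
from h import *
from scipy.optimize import least_squares
from scipy.spatial.transform import Rotation as R
s,t=load("scene0"),load("top0")
T=[((117,107),(60,190,14)),((439,163),(60,60,14)),((43,414),(-60,190,14)),((381,481),(-60,60,14)),((548,281),(16,-12,95)),((532,374),(-16,-12,95)),((95,197),(16,143,95)),((77,294),(-16,143,95))]
S=[((483,229),(60,190,14)),((300,363),(60,60,14)),((316,39),(-16,143,95)),((380,78),(16,143,95)),((79,207),(-16,-12,95))]
def res(p,parts):
    c,q=np.cos(p[2]),np.sin(p[2]); out=[]
    for cam,L,o in parts:
        P=np.array([l[1] for l in L])/1000.; W=np.c_[p[0]+c*P[:,0]-q*P[:,1],p[1]+q*P[:,0]+c*P[:,1],P[:,2]]
        uv=(np.array([l[0] for l in L])+.5)/5-.5+o
        out.append((proj(W,cam)-uv).ravel())
    return np.concatenate(out)
A=(t,T,(40,165)); B=(s,S,(400,125))
for parts in([A],[B],[A,B]):
    r=least_squares(res,[.578,.207,-.12],args=(parts,),loss="soft_l1"); print("stand",r.x.round(4),res(r.x,parts).round(1))
mt,ms=comp(mask(t,"red"),(128,225)),comp(mask(s,"red"),(428,148))
f=lambda p:[box(*p,-.032,.032,-.007,.007,.131,.149)]
for M in([(t,mt)],[(s,ms)],[(t,mt),(s,ms)]): print("bar",mt.sum(),ms.sum(),*fit(f,[.578,.207,-.4],M,[.01,.01,.2]))
from plant import bot
o=bot.get_obs(); print(R.from_rotvec(o["orientation"]).as_matrix().round(3))
E
```

```text
stand [ 0.5712  0.2101 -0.1506] [ 0.1 -0.4  2.2 -0.1 -0.   1.5 -0.4  0.6 -0.6 -0.7 -1.6 -0.2  1.   0.4
  0.1 -0.3]
stand [ 0.5716  0.2103 -0.1486] [ 0.9 -0.6  0.6  1.7 -0.  -0.2 -0.2 -0.6 -1.7  0.1]
stand [ 0.5713  0.2101 -0.1503] [ 0.1 -0.4  2.1 -0.2 -0.   1.5 -0.4  0.6 -0.7 -0.8 -1.6 -0.3  0.9  0.3
  0.1 -0.4  0.9 -0.5  0.5  1.7 -0.1 -0.2 -0.3 -0.6 -1.8  0.1]
bar 456.0 228.0 [ 0.57150429  0.21363499 -0.52343112] 0.26864033937454224
bar 456.0 228.0 [ 0.56983478  0.21541079 -0.6946159 ] 0.5526315569877625
bar 456.0 228.0 [ 0.57216965  0.21334135 -0.59394591] 0.8996710777282715
[[-0.     0.417 -0.909]
 [ 0.001 -0.909 -0.417]
 [-1.    -0.001 -0.   ]]
```

Emit:
{"op": "step_arm", "data": {
  "moves": [
    {"tx":5,"ty":-8.8,"tz":-14.5,"wx":12,"gripper":5.2},
    {"tx":10.3,"ty":-17.7,"tz":-29.1,"wx":24.7,"gripper":5.2},
    {"tx":10.3,"ty":-17.7,"tz":-29.1,"wx":24.7,"gripper":5.2},
    {"tx":10.3,"ty":-17.7,"tz":-29.1,"wx":24.7,"gripper":5.2},
    {"tx":10.3,"ty":-17.7,"tz":-29.1,"wx":24.7,"gripper":5.2},
    {"tx":10.3,"ty":-17.7,"tz":-29.1,"wx":24.7,"gripper":5.2},
    {"tx":10.3,"ty":-17.7,"tz":-29.1,"wx":24.7,"gripper":5.2},
    {"tx":10.3,"ty":-17.7,"tz":-29.1,"wx":24.7,"gripper":5.2}
  ]
}}

```text
$.moves[0]: bad value
```

```bash
python3 - <<'E'
from plant import bot, imaging
from scipy.spatial.transform import Rotation as R
import cv2,pickle
o=bot.get_obs(); print(o["time"],o["joints"].round(3),o["tool_pos"].round(4),o["finger_gap"],o["force"].round(1)); print(R.from_rotvec(o["orientation"]).as_matrix().round(3))
c=imaging.read_camera("wrist"); print(c["T_tool_cam"].round(3),c["K"],c["distortion"]); pickle.dump((o,c),open("pics/w1.pkl","wb"))
cv2.imwrite("pics/w1.png",c["pixels"][:,:,::-1])
E
```

```text
0.1 [-1.294  0.259  0.021  1.334  0.     1.418] [ 0.2291 -0.4998  0.2527] 1.0009105981174924 [ 0.1  0.3 -0.5]
[[-0.     0.417 -0.909]
 [ 0.001 -0.909 -0.417]
 [-1.    -0.001 -0.   ]]
[[ 0.    -0.261  0.965 -0.12 ]
 [ 1.    -0.001 -0.    -0.   ]
 [ 0.001  0.965  0.261 -0.068]
 [ 0.     0.     0.     1.   ]] [[430.94812871   0.         316.08493787]
 [  0.         430.94812871 233.76345564]
 [  0.           0.           1.        ]] [0.0156065 0.        0.        0.        0.       ]
```

View pics/w1.png

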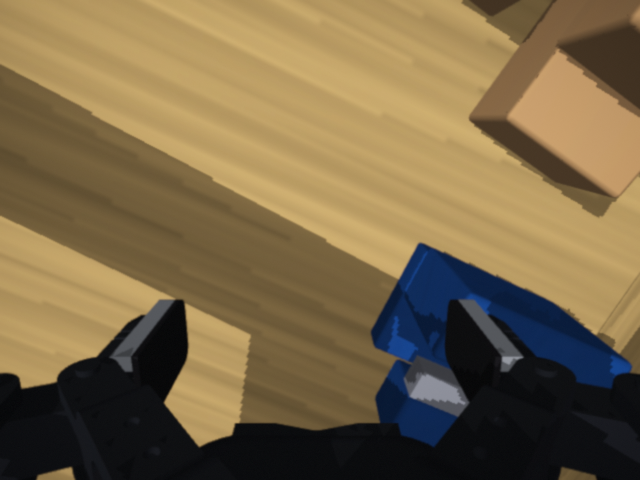

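The start wrist view shows only the fingers and a blue clamp near (480,340). It also tells me the camera sits on the tool's −z side. I'll grasp with it facing the robot so it clears the crossbar.

Emit:
{"op": "step_arm", "data": {
  "moves": [
    {"tx":2.0,"ty":-4.0,"tz":-5.0,"wx":-10.0,"wy":0.0,"wz":0.0,"gripper":5.2},
    {"tx":4.0,"ty":-8.0,"tz":-10.0,"wx":-20.0,"wy":0.0,"wz":0.0,"gripper":5.2},
    {"tx":6.0,"ty":-12.0,"tz":-16.0,"wx":-30.0,"wy":0.0,"wz":0.0,"gripper":5.2},
    {"tx":8.0,"ty":-15.0,"tz":-22.0,"wx":-40.0,"wy":0.0,"wz":0.0,"gripper":5.2},
    {"tx":10.0,"ty":-18.2,"tz":-28.0,"wx":-50.0,"wy":0.0,"wz":0.0,"gripper":5.2},
    {"tx":10.0,"ty":-18.2,"tz":-28.0,"wx":-60.0,"wy":0.0,"wz":0.0,"gripper":5.2},
    {"tx":10.0,"ty":-18.2,"tz":-28.0,"wx":-70.0,"wy":0.0,"wz":0.0,"gripper":5.2},
    {"tx":10.0,"ty":-18.2,"tz":-28.0,"wx":-80.0,"wy":0.0,"wz":0.0,"gripper":5.2}
  ]
}}

```text
time: 1.15
tool_pos: [0.4081, -0.2171, 0.1529]
orientation: [1.014, 1.323, -1.014]
force: [0.0, 0.3, 0.5]
finger_gap: 0.61
```

Emit:
{"op": "step_arm", "data": {
  "moves": [
    {"tx":0,"ty":0,"tz":0,"wx":-10,"wy":0,"wz":0,"gripper":5.2},
    {"tx":0,"ty":0,"tz":0,"wx":-20,"wy":0,"wz":0,"gripper":5.2},
    {"tx":0,"ty":0,"tz":0,"wx":-30,"wy":0,"wz":0,"gripper":5.2},
    {"tx":0,"ty":0,"tz":0,"wx":-40,"wy":0,"wz":0,"gripper":5.2},
    {"tx":0,"ty":0,"tz":0,"wx":-50,"wy":0,"wz":0,"gripper":5.2},
    {"tx":0,"ty":0,"tz":0,"wx":-60,"wy":0,"wz":0,"gripper":5.2},
    {"tx":0,"ty":0,"tz":0,"wx":-70,"wy":0,"wz":0,"gripper":5.2},
    {"tx":0,"ty":0,"tz":0,"wx":-75,"wy":0,"wz":0,"gripper":5.2}
  ]
}}

```text
time: 2.15
tool_pos: [0.4078, -0.2178, 0.1531]
orientation: [0.002, 1.571, -0.002]
force: [-1.3, -0.2, -0.5]
finger_gap: 0.612
```

```bash
cat >> h.py <<'E'
def snap(name,cams=("wrist",)):
    from plant import bot, imaging
    from scipy.spatial.transform import Rotation as R
    o=bot.get_obs(); M=R.from_rotvec(o["orientation"]).as_matrix()
    print(round(o["time"],2),o["joints"].round(3),o["tool_pos"].round(4),round(o["finger_gap"],3),o["force"].round(1),o["ft_torque"].round(2)); print(M.round(3).tolist())
    T=np.eye(4); T[:3,:3]=M; T[:3,3]=o["tool_pos"]; out=[]
    for n in cams:
        c=imaging.read_camera(n)
        if n=="wrist": c["extrinsics"]=np.linalg.inv(T@c["T_tool_cam"])
        pickle.dump(c,open(f"pics/{name}_{n}.pkl","wb")); cv2.imwrite(f"pics/{name}_{n}.png",c["pixels"][:,:,::-1]); out.append(c)
    return o,M,out
E
python3 - <<'E'
from h import *
o,M,(c,)=snap("a")
m=mask(c,"blue"); print(m.sum())
n,l,st,ce=cv2.connectedComponentsWithStats(m); print(st[1:],ce[1:])
for u in ce[1:]: print(ray(u,c,.03))
E
```

```text
2.15 [-0.672  0.166 -0.366  1.04  -0.    -0.67 ] [ 0.4078 -0.2178  0.1531] 0.612 [-1.3 -0.2 -0.5] [-0.01 -0.   -0.  ]
[[-0.0, 0.002, 1.0], [0.0, 1.0, -0.002], [-1.0, 0.0, -0.0]]
12640
[[  289   203    59   229 12638]
 [   28   449     1     1     1]
 [   50   465     1     1     1]] [[318.32149074 313.89001424]
 [ 28.         449.        ]
 [ 50.         465.        ]]
[ 0.45994154 -0.21540722  0.03      ]
[ 0.557085   -0.40928432  0.03      ]
[ 0.57013164 -0.39680549  0.03      ]
```

View pics/a_wrist.png

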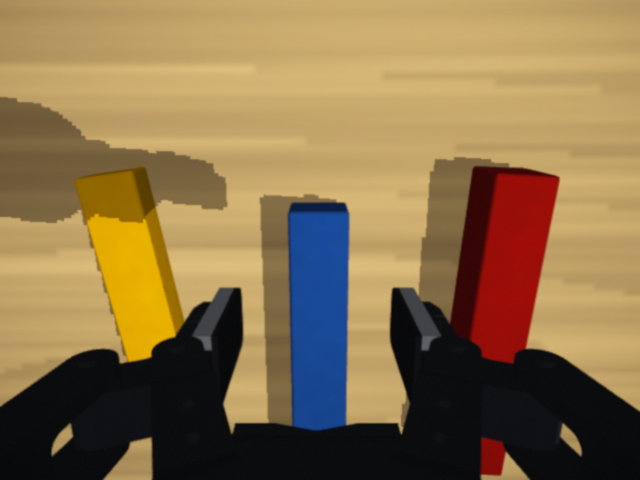

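The blue bar is centred between the fingers (columns 290–348), with its far end at row 205–212. Descending.

Emit:
{"op": "step_arm", "data": {
  "moves": [
    {"tx":5,"ty":0,"tz":0,"wx":0,"wy":0,"wz":0,"gripper":5.2},
    {"tx":9,"ty":0,"tz":0,"wx":0,"wy":0,"wz":0,"gripper":5.2},
    {"tx":12.3,"ty":0,"tz":0,"wx":0,"wy":0,"wz":0,"gripper":5.2},
    {"tx":12.3,"ty":0,"tz":0,"wx":0,"wy":0,"wz":0,"gripper":5.2}
  ]
}}

```text
time: 2.7
tool_pos: [0.4066, -0.2169, 0.0286]
orientation: [0.008, 1.574, -0.004]
force: [0.3, 0.3, 1.0]
finger_gap: 0.608
```

Emit:
{"op": "step_arm", "data": {
  "moves": [
    {"tx":0,"ty":0,"tz":0,"wx":0,"wy":0,"wz":0,"gripper":3.0},
    {"tx":0,"ty":0,"tz":0,"wx":0,"wy":0,"wz":0,"gripper":3.0},
    {"tx":0,"ty":0,"tz":0,"wx":0,"wy":0,"wz":0,"gripper":3.0},
    {"tx":0,"ty":0,"tz":0,"wx":0,"wy":0,"wz":0,"gripper":3.0}
  ]
}}

```text
time: 3.2
tool_pos: [0.4085, -0.2184, 0.0314]
orientation: [0.004, 1.569, -0.006]
force: [-0.6, 0.7, 8.0]
finger_gap: 0.406
```

```bash
python3 - <<'E'
from h import *
o,M,(c,)=snap("b")
m=comp(mask(c,"blue"),(318,300)); ys,xs=np.nonzero(m); print(m.sum(),ys.min(),xs.min(),xs.max())
r=ys.min()
for k in (2,5,8,15,40,80): q=xs[ys==r+k]; print(r+k,q.min(),q.max(),ray((q.mean(),r+k),c,.03).round(4))
E
```

```text
3.2 [-0.672  0.296 -0.557  0.715 -0.    -0.666] [ 0.4085 -0.2184  0.0314] 0.406 [-0.6  0.7  8. ] [ 0.22  0.26 -0.04]
[[0.002, 0.007, 1.0], [-0.001, 1.0, -0.007], [-1.0, -0.001, 0.002]]
17672.0 265 257 374
267 270 362 [ 0.3868 -0.2171  0.03  ]
270 269 363 [ 0.3877 -0.2171  0.03  ]
273 268 364 [ 0.3887 -0.2171  0.03  ]
280 265 366 [ 0.3909 -0.2173  0.03  ]
305 259 373 [ 0.3991 -0.2172  0.03  ]
345 260 372 [ 0.4126 -0.2173  0.03  ]
```

Emit:
{"op": "step_arm", "data": {
  "moves": [
    {"tx":-2.5,"ty":0,"tz":0,"wx":0,"wy":0,"wz":0,"gripper":3.0},
    {"tx":-5.5,"ty":0,"tz":0,"wx":0,"wy":0,"wz":0,"gripper":3.0},
    {"tx":-5.5,"ty":4,"tz":1,"wx":0,"wy":0,"wz":0,"gripper":3.0},
    {"tx":-5.5,"ty":9,"tz":2,"wx":2,"wy":0,"wz":0,"gripper":3.0},
    {"tx":-5.5,"ty":15,"tz":4,"wx":4,"wy":0,"wz":0,"gripper":3.0},
    {"tx":-5.5,"ty":21,"tz":5,"wx":6,"wy":0,"wz":0,"gripper":3.0},
    {"tx":-5.5,"ty":27,"tz":6,"wx":8.2,"wy":0,"wz":0,"gripper":3.0},
    {"tx":-5.5,"ty":31,"tz":6.8,"wx":8.2,"wy":0,"wz":0,"gripper":3.0}
  ]
}}

```text
time: 4.25
tool_pos: [0.4779, 0.0943, 0.0858]
orientation: [0.117, 1.567, -0.116]
force: [0.3, -0.6, -2.4]
finger_gap: 0.409
```

Emit:
{"op": "step_arm", "data": {
  "moves": [
    {"tx":0,"ty":0,"tz":0,"wx":0,"wy":0,"wz":0,"gripper":3.0},
    {"tx":2,"ty":0,"tz":0,"wx":0,"wy":0,"wz":0,"gripper":3.0},
    {"tx":4,"ty":0,"tz":0,"wx":0,"wy":0,"wz":0,"gripper":3.0},
    {"tx":4.8,"ty":0,"tz":0,"wx":0,"wy":0,"wz":0,"gripper":3.0},
    {"tx":4.8,"ty":0,"tz":0,"wx":0,"wy":0,"wz":0,"gripper":3.0}
  ]
}}

```text
time: 4.88
tool_pos: [0.4777, 0.0912, 0.0372]
orientation: [0.118, 1.568, -0.118]
force: [0.9, -0.0, -1.7]
finger_gap: 0.408
```

```bash
python3 - <<'E'
from h import *
o,M,cs=snap("c",("scene","top"))
print("red",fit(lambda p:[box(*p,-.1,.1,-.018,.018,0,.038)],[.47,-.108,-.055],[(cs[1],comp(mask(cs[1],"red"),(331,295)))],[.01,.01,.05]))
a=cs[0]["pixels"][80:380,180:560]; cv2.imwrite("pics/c_crop.png",cv2.resize(a,None,fx=2,fy=2)[:,:,::-1])
E
```

```text
4.88 [ 0.016  0.322 -0.495  0.755 -0.     0.166] [0.4777 0.0912 0.0372] 0.408 [ 0.9 -0.  -1.7] [ 0.05  0.17 -0.03]
[[-0.001, 0.15, 0.989], [-0.0, 0.989, -0.15], [-1.0, -0.0, -0.001]]
red (array([ 0.47086124, -0.10792036, -0.06215338]), np.float64(0.07877141982316971))
```

View pics/c_crop.png

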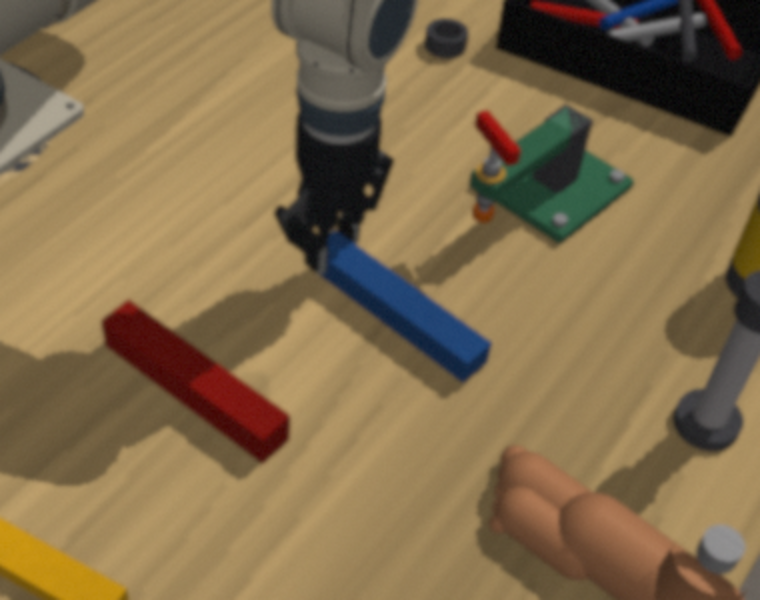

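Blue is held level, red is unmoved, and the foot is clear at crop (484,210). Lowering and sliding under the foot.

Emit:
{"op": "step_arm", "data": {
  "moves": [
    {"tx":0.4,"ty":2,"tz":-1,"wx":0,"wy":0,"wz":0,"gripper":3.0},
    {"tx":0.4,"ty":5,"tz":-1.9,"wx":0,"wy":0,"wz":0,"gripper":3.0},
    {"tx":0.4,"ty":8,"tz":-1.9,"wx":0,"wy":0,"wz":0,"gripper":3.0},
    {"tx":0.4,"ty":11,"tz":-1.9,"wx":0,"wy":0,"wz":0,"gripper":3.0},
    {"tx":0.4,"ty":13.2,"tz":-1.9,"wx":0,"wy":0,"wz":0,"gripper":3.0},
    {"tx":0.4,"ty":13.2,"tz":-1.9,"wx":0,"wy":0,"wz":0,"gripper":3.0},
    {"tx":0.6,"ty":13.2,"tz":-1.9,"wx":0,"wy":0,"wz":0,"gripper":3.0},
    {"tx":0.6,"ty":13.2,"tz":-1.9,"wx":0,"wy":0,"wz":0,"gripper":3.0}
  ]
}}

```text
time: 5.98
tool_pos: [0.4789, 0.2244, 0.0315]
orientation: [0.118, 1.567, -0.118]
force: [0.8, 0.1, -1.1]
finger_gap: 0.407
```

```bash
python3 - <<'E'
from h import *
o,M,cs=snap("d",("scene","top"))
a=cs[0]["pixels"][90:240,340:540]; b=cs[1]["pixels"][140:300,30:230]
cv2.imwrite("pics/d.png",np.vstack([cv2.resize(x,(750,h),interpolation=cv2.INTER_CUBIC) for x,h in((a,562),)])[:,:,::-1])
cv2.imwrite("pics/dt.png",cv2.resize(b,None,fx=3.7,fy=3.7,interpolation=cv2.INTER_CUBIC)[:,:,::-1])
for n,c in zip("st",cs):
  print(n,proj([[.5713,.2103,.030],[.5713,.2103,.0393]],c).round(1))
  print(proj(box(.5614,.212,-.15,-.1,.1,-.018,.018,0,.03),c).round(0).tolist())
E
```

```text
5.97 [ 0.28   0.388 -0.404  0.779 -0.     0.43 ] [0.4789 0.2244 0.0315] 0.407 [ 0.8  0.1 -1.1] [0.06 0.06 0.06]
[[0.0, 0.15, 0.989], [0.0, 0.989, -0.15], [-1.0, 0.0, 0.0]]
s [[419.4 191.8]
 [420.1 188.4]]
[[372.0, 179.0], [373.0, 168.0], [384.0, 171.0], [385.0, 161.0], [447.0, 231.0], [449.0, 221.0], [458.0, 222.0], [461.0, 211.0]]
t [[151.4 233.5]
 [149.8 232.8]]
[[154.0, 297.0], [149.0, 297.0], [135.0, 293.0], [129.0, 293.0], [176.0, 190.0], [172.0, 186.0], [157.0, 187.0], [152.0, 183.0]]
```

View pics/d.png

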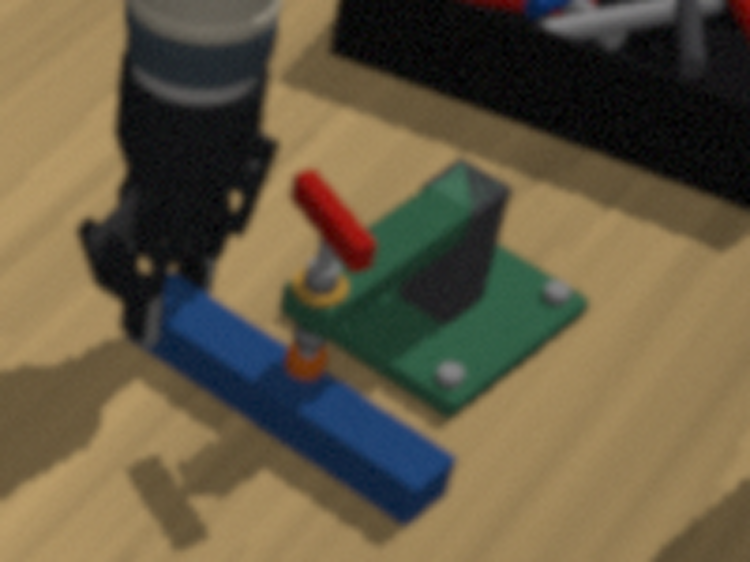

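The foot at crop (306,362) sits over the blue bar's mid-length and the bar lies flat. Releasing, retreating upward and moving above the crossbar.

Emit:
{"op": "step_arm", "data": {
  "moves": [
    {"tx":0.1,"ty":0,"tz":0,"wx":0,"wy":0,"wz":0,"gripper":3.0},
    {"tx":0.1,"ty":0,"tz":0,"wx":0,"wy":0,"wz":0,"gripper":5.2},
    {"tx":0.1,"ty":0,"tz":0,"wx":0,"wy":0,"wz":0,"gripper":5.2},
    {"tx":0.1,"ty":0,"tz":0,"wx":0,"wy":0,"wz":0,"gripper":5.2},
    {"tx":-3,"ty":0,"tz":-0.5,"wx":0,"wy":0,"wz":0,"gripper":5.2},
    {"tx":-9,"ty":0,"tz":-0.5,"wx":0,"wy":0,"wz":0,"gripper":5.2},
    {"tx":-15,"ty":0,"tz":-0.5,"wx":0,"wy":0,"wz":0,"gripper":5.2},
    {"tx":-20,"ty":0,"tz":0,"wx":0,"wy":0,"wz":0,"gripper":5.2}
  ]
}}

```text
time: 7.08
tool_pos: [0.4786, 0.2251, 0.2337]
orientation: [0.118, 1.566, -0.117]
force: [0.8, 1.0, -1.6]
finger_gap: 0.609
```

Emit:
{"op": "step_arm", "data": {
  "moves": [
    {"tx":-2,"ty":0,"tz":0,"wx":0,"wy":0,"wz":0,"gripper":4.5},
    {"tx":-2,"ty":0,"tz":3,"wx":8,"wy":0,"wz":0,"gripper":4.5},
    {"tx":-2,"ty":0.1,"tz":6,"wx":16,"wy":0,"wz":0,"gripper":4.5},
    {"tx":-2,"ty":0.3,"tz":9.3,"wx":21.2,"wy":0,"wz":0,"gripper":4.5},
    {"tx":-2,"ty":0.3,"tz":9.3,"wx":21.2,"wy":0,"wz":0,"gripper":4.5},
    {"tx":-2,"ty":0.3,"tz":9.3,"wx":21.2,"wy":0,"wz":0,"gripper":4.5}
  ]
}}

```text
time: 7.82
tool_pos: [0.5707, 0.2141, 0.2509]
orientation: [0.406, 1.533, -0.407]
force: [-0.5, 0.0, 0.3]
finger_gap: 0.527
```

```bash
python3 - <<'E'
from h import *
o,M,(w,t)=snap("e",("wrist","top"))
print(proj([[.5715,.2135,.149]],w))
m=mask(w,"red"); n,l,st,ce=cv2.connectedComponentsWithStats(m); i=1+st[1:,4].argmax(); print(st[i],ce[i])
f=lambda p:[box(*p,-.032,.032,-.007,.007,.131,.149)]
print(fit(f,[.5715,.2135,-.52],[(w,(l==i).astype(np.float32))],[.005,.005,.1]))
E
```

```text
7.83 [0.221 0.363 0.168 1.376 0.    0.74 ] [0.5707 0.2141 0.2509] 0.527 [-0.5  0.   0.3] [-0.06  0.   -0.06]
[[-0.001, 0.496, 0.868], [-0.0, 0.868, -0.496], [-1.0, -0.001, -0.001]]
[[312.84038578 245.4101048 ]]
[ 305  185   26  115 2741] [317.60707771 240.82597592]
(array([ 0.57345947,  0.21529278, -0.52618938]), np.float64(0.14821232855319977))
```

View pics/e_wrist.png

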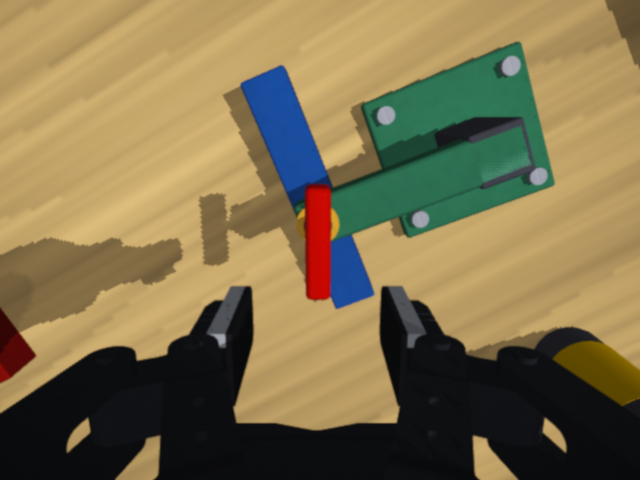

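The wrist view shows the crossbar at columns 305–331, upright in the jaw frame and therefore square to the jaws, with the blue bar crossing under the screw. Descend and grip.

Emit:
{"op": "step_arm", "data": {
  "moves": [
    {"tx":3,"ty":0.16,"tz":0.14,"wx":0,"wy":0,"wz":0,"gripper":4.5},
    {"tx":7,"ty":0.16,"tz":0.14,"wx":0,"wy":0,"wz":0,"gripper":4.5},
    {"tx":10,"ty":0.16,"tz":0.14,"wx":0,"wy":0,"wz":0,"gripper":4.5},
    {"tx":10,"ty":0.16,"tz":0.14,"wx":0,"wy":0,"wz":0,"gripper":4.5}
  ]
}}

```text
time: 8.43
tool_pos: [0.5715, 0.2148, 0.1499]
orientation: [0.405, 1.536, -0.408]
force: [0.1, 0.1, 0.5]
finger_gap: 0.527
```

Emit:
{"op": "step_arm", "data": {
  "moves": [
    {"tx":0,"ty":0,"tz":0,"wx":0,"wy":0,"wz":0,"gripper":0.8},
    {"tx":0,"ty":0,"tz":0,"wx":0,"wy":0,"wz":0,"gripper":0.8},
    {"tx":0,"ty":0,"tz":0,"wx":0,"wy":0,"wz":0,"gripper":0.8},
    {"tx":0,"ty":0,"tz":0,"wx":0,"wy":0,"wz":0,"gripper":0.8},
    {"tx":0,"ty":0,"tz":0,"wx":0,"wy":0,"wz":0,"gripper":0.8}
  ]
}}

```text
time: 9.05
tool_pos: [0.573, 0.2138, 0.1534]
orientation: [0.407, 1.53, -0.409]
force: [-5.3, -6.3, 7.4]
finger_gap: 0.149
```

```bash
python3 - <<'E'
from h import *
from scipy.optimize import least_squares
o,M,_=snap("f",())
# stand yaw refined in wrist image e (base-top corners, arm) and block
w=load("e_wrist")
L=[((519,42),(60,190,14)),((363,105),(-60,190,14)),((552,184),(60,60,14))]
# corner identities are resolved by projection of the current estimate
for P in [(60,190,14),(60,60,14),(-60,190,14),(-60,60,14),(16,143,95),(-16,143,95),(16,-12,95),(-16,-12,95)]:
    X=box(.5725,.213,-.15,P[0]/1e3,P[0]/1e3,P[1]/1e3,P[1]/1e3,P[2]/1e3,P[2]/1e3)[0]; print(P,proj([X],w).round(0))
E
```

```text
9.05 [ 0.221  0.405 -0.019  1.146 -0.002  0.741] [0.573  0.2138 0.1534] 0.149 [-5.3 -6.3  7.4] [-1.4   1.03  0.1 ]
[[0.001, 0.497, 0.868], [-0.002, 0.868, -0.497], [-1.0, -0.001, 0.002]]
(60, 190, 14) [[554. 185.]]
(60, 60, 14) [[404. 240.]]
(-60, 190, 14) [[519.  39.]]
(-60, 60, 14) [[357. 104.]]
(16, 143, 95) [[533. 167.]]
(-16, 143, 95) [[521. 118.]]
(16, -12, 95) [[306. 251.]]
(-16, -12, 95) [[288. 208.]]
```

Gripped on the bar. Next I'll ease the load slightly, then turn clockwise 68.8°.

Emit:
{"op": "step_arm", "data": {
  "moves": [
    {"tx":-0.25,"ty":-0.15,"tz":0,"wx":0,"wy":0,"wz":0,"gripper":0.8},
    {"tx":-0.25,"ty":-0.15,"tz":0,"wx":0,"wy":0,"wz":0,"gripper":0.8}
  ]
}}

```text
time: 9.3
tool_pos: [0.5729, 0.2137, 0.1536]
orientation: [0.408, 1.532, -0.407]
force: [3.4, 0.6, -11.9]
finger_gap: 0.144
```

Emit:
{"op": "step_arm", "data": {
  "moves": [
    {"tx":0,"ty":0,"tz":0,"wx":9,"wy":0,"wz":0,"gripper":0.8},
    {"tx":0,"ty":0,"tz":0,"wx":18,"wy":0,"wz":0,"gripper":0.8},
    {"tx":0,"ty":0,"tz":0,"wx":27,"wy":0,"wz":0,"gripper":0.8},
    {"tx":0,"ty":0,"tz":0,"wx":36,"wy":0,"wz":0,"gripper":0.8}
  ]
}}

```text
time: 9.8
tool_pos: [0.5725, 0.2133, 0.1535]
orientation: [0.896, 1.378, -0.897]
force: [1.8, -0.4, -11.0]
finger_gap: 0.144
```

Emit:
{"op": "step_arm", "data": {
  "moves": [
    {"tx":0.15,"ty":0,"tz":0,"wx":9,"wy":0,"wz":0,"gripper":0.8},
    {"tx":0.15,"ty":0,"tz":0,"wx":18,"wy":0,"wz":0,"gripper":0.8},
    {"tx":0.15,"ty":0,"tz":0,"wx":27,"wy":0,"wz":0,"gripper":0.8},
    {"tx":0.15,"ty":0,"tz":0,"wx":32.8,"wy":0,"wz":0,"gripper":0.8},
    {"tx":0.15,"ty":0,"tz":0,"wx":32.8,"wy":0,"wz":0,"gripper":0.8},
    {"tx":0.15,"ty":0,"tz":0,"wx":32.8,"wy":0,"wz":0,"gripper":0.8}
  ]
}}

```text
time: 10.55
tool_pos: [0.5722, 0.2133, 0.1534]
orientation: [1.317, 1.135, -1.317]
force: [-5.3, -2.8, 3.7]
finger_gap: 0.148
```

```bash
python3 - <<'E'
from h import *
o,M,_=snap("g",()); print(np.degrees(np.arctan2(M[1,1],M[0,1])))
E
```

```text
10.55 [ 0.22   0.404 -0.021  1.146 -0.     1.938] [0.5722 0.2133 0.1534] 0.148 [-5.3 -2.8  3.7] [-0.65  0.95 -0.07]
[[0.0, 0.989, -0.147], [-0.0, -0.147, -0.989], [-1.0, 0.001, 0.0]]
-8.426561481654272
```

Emit:
{"op": "step_arm", "data": {
  "moves": [
    {"tx":0,"ty":0,"tz":0,"wx":0,"wy":0,"wz":0,"gripper":4.0},
    {"tx":0,"ty":0,"tz":0,"wx":0,"wy":0,"wz":0,"gripper":4.0},
    {"tx":0,"ty":0,"tz":0,"wx":0,"wy":0,"wz":0,"gripper":4.0},
    {"tx":-3,"ty":0,"tz":0,"wx":0,"wy":0,"wz":0,"gripper":4.5},
    {"tx":-8,"ty":0,"tz":0,"wx":0,"wy":0,"wz":0,"gripper":4.5},
    {"tx":-12,"ty":0,"tz":0,"wx":0,"wy":0,"wz":0,"gripper":4.5},
    {"tx":-12,"ty":0,"tz":0,"wx":0,"wy":0,"wz":0,"gripper":4.5}
  ]
}}

```text
time: 11.42
tool_pos: [0.5735, 0.2139, 0.2757]
orientation: [1.322, 1.132, -1.313]
force: [-0.4, -0.8, -0.7]
finger_gap: 0.526
```

```bash
python3 - <<'E'
from h import *
o,M,(w,s,t)=snap("h",("wrist","scene","top"))
n,l,st,ce=cv2.connectedComponentsWithStats(mask(w,"red")); i=1+st[1:,4].argmax(); print(st[i])
f=lambda p:[box(*p,-.032,.032,-.007,.007,.131,.149)]
p,e=fit(f,[.572,.213,-1.72],[(w,(l==i).astype(np.float32))],[.005,.005,.1]); print(p,e, "rel stand deg",np.degrees(-.1503-p[2]))
a=s["pixels"][90:240,340:540]; cv2.imwrite("pics/h_s.png",cv2.resize(a,None,fx=3.75,fy=3.75,interpolation=cv2.INTER_CUBIC)[:,:,::-1])
E
```

```text
11.43 [0.22  0.359 0.224 1.429 0.    1.94 ] [0.5735 0.2139 0.2757] 0.526 [-0.4 -0.8 -0.7] [ 0.01  0.07 -0.02]
[[0.006, 0.989, -0.149], [0.001, -0.149, -0.989], [-1.0, 0.006, -0.002]]
[ 301  177   23  104 2231]
[ 0.57386504  0.21491595 -1.71466417] 0.1685342937707901 rel stand deg 89.63146459494571
```

View pics/h_wrist.png

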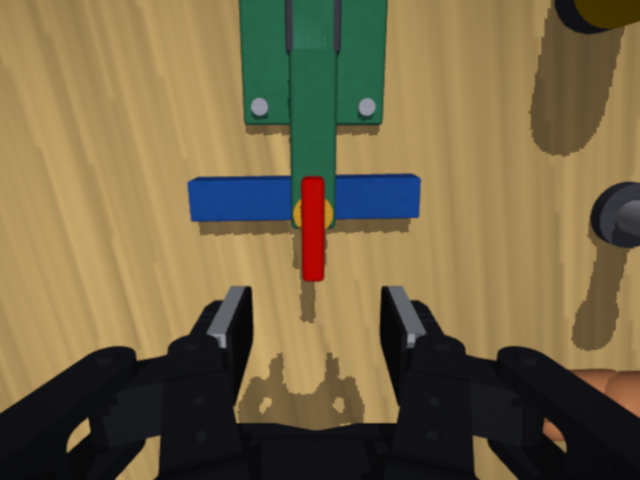

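View pics/h_s.png

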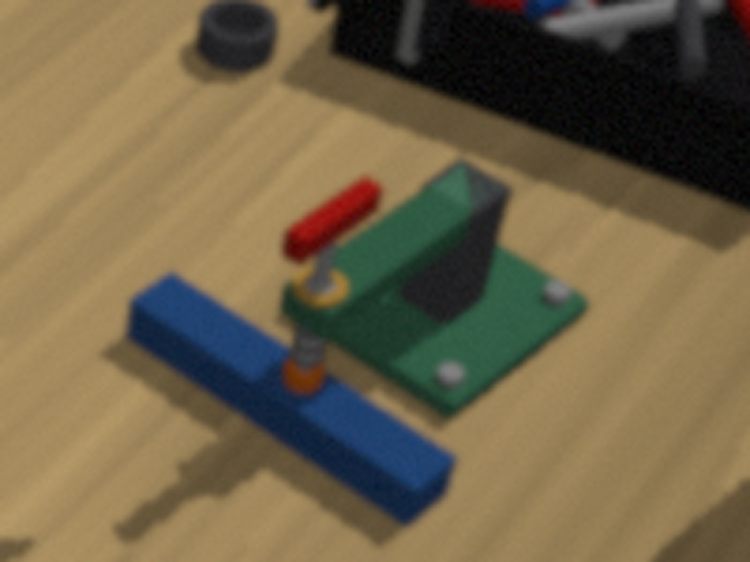

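The crossbar is in line with the arm (wrist view columns 301–324, arm 291–337). The orange foot sits centred on the flat blue bar, at scene crop (304,382). The gripper is clear, so I'm handing the job in.

```bash
python3 -c "
from plant import order; print(order.job_done())"
```

```text
the job is handed in; nothing more can be done
None
```

I put the blue block flat on the bench under the foot, let go, then turned the driver clockwise about 69° and let go of it. I then lifted clear and handed the job in at about 11.5 s.

**Last checks:**
- **Driver:** the wrist camera puts the crossbar 89.6° round from square, so within about half a degree of the arm's line. The gripper's own angle agreed to within 0.2°.
- **Foot and block:** in the scene picture the foot appears to rest near the middle of the blue block's width. I did not measure the contact force. The block's centre was aimed 10 mm off the screw axis along its length, on the robot side.
- **Gripper:** it was about 12 cm above the driver, touching nothing, with wrist force near zero.
- **Red and yellow blocks:** neither was touched. I measured red as unmoved partway through; I only looked at yellow in pictures.

**Disagreements and faults:**
- The stand's corners and the crossbar gave screw-axis positions 3–5 mm apart. The grip on the bar suggested a point in between, so the foot may sit a couple of millimetres off the block's centreline.
- The vertical wrist force reached about 12 N while gripping the bar. I eased it before finishing the turn.
- The first move call was refused for its format, and nothing moved.

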